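# Pack the whiteboard kit into the desk caddy

## Robot

A 7-joint arm with a two-finger parallel gripper is mounted at the origin on the work surface. World frame = base frame: x ahead of the robot, y to its left, z up, the work surface at z = 0. Lengths are in m, angles in rad, forces in N, time in s.
With the tool pointing down it reaches from about 0.425 to 0.825 m from the base axis. Payload 3.6 kg.
Tool frame: the origin (TCP) lies where the fingers leave the gripper's body, on its centre line; the fingertips stand 73 mm ahead of it and the grasp point (between the pads) lies 54 mm ahead of it; x points along the fingers, y is the direction in which the jaws open and shut, and the axes are right-handed (so a half turn about x gives the same grasp; the last joint's range is limited). The gripper opens to 85 mm and grips with 20 to 120 N. Pads are 22 mm wide; open, the fingers measure 114 mm over their backs; the gripper's body (76 mm by 85 mm) begins 54 mm behind the grasp point. The pads swing forward as they close: fully open they stand 13 mm farther back than shut.
Start: joints at [-1.31, 0.615, -0.013, 1.423, 0.008, 1.103, -0.04], TCP at [0.184, 0.623, 0.304] pointing down, gripper open.
Joint ranges: [-3.12, 3.12], [-0.3, 2.06], [-1.34, 1.32], [0.26, 2.42], [-1.36, 4.5], [0.01, 1.98], [-2.84, 2.84]. Speed limits (rad/s): [2.79, 2.79, 3.14, 3.14, 3.14, 3.14, 3.14].

## Interface

Orientations are given as a unit quaternion [x, y, z, w].
In Python, from station import arm, snapshot, camera_info, ticket gives the robot as it stands. Calls block until the motion is done:
- arm.movep(position, orientation): joint-space move of the TCP to a pose.
- arm.line_to(position, velocity=0.15, ori=None): straight line of the TCP; ori=None keeps the orientation; velocity is the mean speed in m/s.
- arm.move_j(angles): joint-space move.
- arm.move_gripper(opening, effort=None): opening from 0.0 (shut) to 1.0 (fully open); effort is the grip in N (None keeps the last); returns when the fingers have stopped.
- arm.pause(seconds).
- arm.ik(position, orientation): joint angles nearest the present ones, or None.
- snapshot(name): name is "side" or "top" or "wrist"; returns the picture (384x512x3 uint8, blue, green, red); there is no depth.
- camera_info(name): a dict with "fx", "fy", "cx", "cy" (pixels), "R" (3x3) and "t" (3): a world point X has camera coordinates R X + t; the wrist camera has in their place "T_tool_cam" (4x4, takes a point from camera to tool coordinates, whose origin is the TCP and whose axes are the tool frame's). Camera axes: x right, y down, z forward; pixel columns grow to the right and rows downward; lengths in m; the calibration is good to about 2 mm. A picture is of the moment at which its call begins: read the wrist's pose just before it. camera_info takes no time and is no camera call.
A pose or a line that the arm cannot do raises arm.MotionError and nothing moves.
- ticket.finish_job(): hands the job in, once; it reports no verdict.
Readings, each from a call of its own:
- arm.read_time(): time.
- arm.read_joint_positions(): joint angles.
- arm.read_dq(): joint speeds.
- arm.read_effort(): joint torques, N m.
- arm.read_tool_pos(): TCP position.
- arm.read_eef_rot(): TCP orientation.
- arm.read_ft_force(): force on the tool from outside, world axes, zero at the start.
- arm.read_wrist_torque(): the same for the moment, N m.
- arm.read_opening(): opening from 0.0 (shut) to 1.0 (fully open).
Only numpy, scipy, OpenCV 4.12 (cv2) and the standard library are available. Lean on these libraries where they do the work, as an engineer would, in place of code of your own. Each camera call takes 0.05 s, during which the arm holds its last target. There are 200 camera calls.

## Task

Pack the whiteboard kit into the desk caddy: pull the two long markers out of the clip strip and lay one in each groove of the pen tray, centred lengthwise, set the felt eraser felt down and lengthwise in the rectangular pocket, and slip the full tape roll over the post so that it lies flat. Leave the look-alikes where they are: the short glue stick in its clip, the short staples box and the empty tape core.

Things in the scene. Friction and masses are not known exactly. Their poses are not given: they have to be found in the camera images.
- marker_a: One of two identical long whiteboard markers: round, 116 mm long, 16 mm diameter, white with a 42 mm grey cap, 22 g. Starts level in the dark steel clip strip, axis 26 mm above the table. Pulls straight up out of its clips with about 3 to 10 N, free after 10 mm of lift. Origin: its middle, on its axis; x along the pen to the capped end.
- marker_b: The other long marker, same size, origin and axes. Each pen is held by two steel clips, 10 mm long, centred 34 mm either side of its middle, 25 mm wide over the jaws, tops 35 mm above the table; between them its middle is free for gripping from above, over the strip's plate 5 mm above the table.
- glue_stick: Look-alike, stays in its clip: glue stick, 84 mm long, 16 mm diameter, white with a short 22 mm grey cap, same origin and axes. The strip (96 x 176 mm) holds the three pens side by side, parallel, 60 mm apart, in shuffled order.
- eraser: Felt whiteboard eraser, a block 80 (x) x 36 (y) x 28 mm high: grey felt underside, white plastic back with a grey strip, about 50 g, lying felt down on the table. Origin: centre of its underside; x along its length, z up.
- staple_box: Look-alike, stays where it is: staples box of the same finish and section as the eraser but short, 52 (x) x 36 (y) x 28 mm high, on the table. Origin: centre of its underside; x along its length.
- tape_roll: Full roll of paper tape lying flat on the table: outer diameter 54 mm, hole 28 mm, 20 mm high, about 60 g. Origin: centre of its underside, z up along its axis.
- tape_core: Look-alike, stays where it is: empty cardboard tape core, a thin ring of outer diameter 60 mm, hole 52 mm, 20 mm high, lying flat on the table. Origin: centre of its underside.
- pen_tray: Fixed white tray in the caddy, base 124 (x) x 90 (y) x 3 mm. Two grey cross bars at x = -32 and +32 mm (14 mm wide, tops 21 mm above the origin) have V notches that form two grooves along x at y = -25 and +25 mm. A marker in a groove has its axis 21 mm above the origin. Open between the bars for the fingers. Origin: centre of the underside, 4 mm above the table; z up.
- pocket_tray: Fixed white tray, same base, origin and axes as the pen tray, with a rectangular pocket 104 (x) x 56 (y) mm in its middle, floor 3 mm above the origin, 7 mm deep. The three trays lie side by side, 92 mm apart along y, in shuffled order, in a low wooden caddy (134 x 286 mm, rim 12 mm high).
- post_tray: Fixed white tray, same base, origin and axes as the pen tray, with one upright dark wood post at its centre, 10 mm diameter with a tapered tip 20 mm above the origin; floor 3 mm above the origin; low ridges (tops 7 mm above the origin) along its two long edges.
Things that resemble listed ones, but are neither listed nor needed, are in the scene too. What is shaped like the pocket_tray but pink is not meant.

How it is judged:
By the outcome, as a careful person would: the job done as asked, in the order asked, and still so for the second after the job is handed in, with the robot touching nothing.
It also fails if it takes over 112 s, if anything falls off the work surface, if the arm or the gripper's body presses on something with over 40 N, if the wrist force passes 120 N, or if a joint passes its speed limit or range.

## Working session

There is one attempt and no reset: what is moved stays moved. The work goes in short steps, each a Python script; the robot and the scene stay as the last script left them, time stands still between calls to the robot, and variables do not carry over. Pictures are saved under pics/ and viewed, about 12 in all and at most 16, crops included, and the job is handed in when it is done.

```bash
ls; mkdir -p pics; python3 - <<'E'
from station import arm, snapshot, camera_info
import cv2
for n in("top","side"):
    cv2.imwrite(f"pics/{n}0.png",snapshot(n)); print(n,camera_info(n))
print(camera_info("wrist"),arm.read_tool_pos(),arm.read_eef_rot(),arm.read_time(),arm.read_opening())
E
```

```text
pics
top {'fx': 486.9094521113834, 'fy': 486.9094521113834, 'cx': 256.98929460487085, 'cy': 194.64455546026147, 'R': array([[ 0.00420133, -0.99993659, -0.01044844],
       [-0.99415843, -0.00304972, -0.1078875 ],
       [ 0.1078488 ,  0.01084067, -0.9941082 ]]), 't': array([0.0601356 , 0.4632896 , 1.61953669])}
side {'fx': 432.5543168772803, 'fy': 432.5543168772803, 'cx': 248.2164293102578, 'cy': 193.11587949973784, 'R': array([[ 0.9235899 , -0.38331876,  0.00695935],
       [-0.28465249, -0.69779165, -0.65731253],
       [ 0.2568164 ,  0.60510622, -0.75358596]]), 't': array([-0.38969211,  0.20971778,  1.05828706])}
{'fx': 271.48834366330294, 'fy': 271.48834366330294, 'cx': 252.54949073265402, 'cy': 191.95022606819202, 'T_tool_cam': array([[-4.75536709e-04, -3.21535509e-01,  9.46897402e-01,
        -6.89852468e-02],
       [ 9.99999829e-01,  1.69935154e-04,  5.59909460e-04,
        -3.90380351e-04],
       [-3.40941929e-04,  9.46897506e-01,  3.21535373e-01,
        -8.31374655e-02],
       [ 0.00000000e+00,  0.00000000e+00,  0.00000000e+00,
         1.00000000e+00]])} [0.18373238 0.62294641 0.30284894] [ 0.10022104  0.69995931 -0.10186068  0.69974075] 0.1 0.9990708692568052
```

View pics/top0.png

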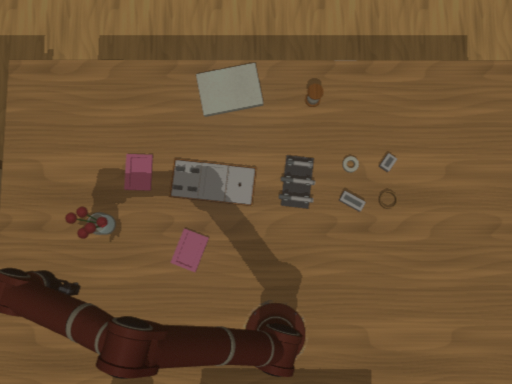

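View pics/side0.png

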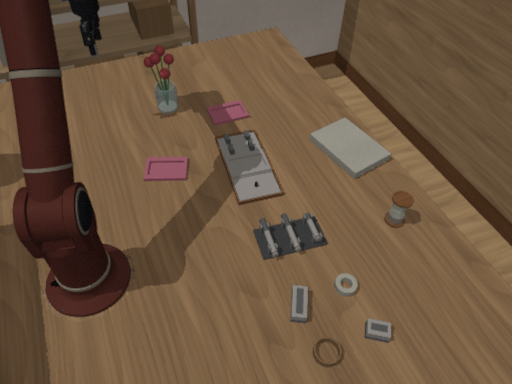

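The top view shows the caddy near (213,182), with the pen tray on its left, the pocket in the middle and the post on its right. The clip strip is at (297,182), the roll at (351,163), the core at (388,199), the eraser at (352,200) and the staples box at (389,162). I'll zoom in.

```bash
python3 - <<'E'
import cv2
i=cv2.imread("pics/top0.png")
a=cv2.resize(i[150:215,165:265],None,fx=6,fy=6,interpolation=cv2.INTER_CUBIC)
b=cv2.resize(i[150:215,275:405],None,fx=6,fy=6,interpolation=cv2.INTER_CUBIC)[:, :780]
import numpy as np
a=np.pad(a,((0,0),(0,180),(0,0)))[:295+95]
c=np.vstack([a[:300],b[:300]]) if 0 else None
o=np.zeros((600,800,3),np.uint8)
a=cv2.resize(i[152:212,165:265],None,fx=5,fy=5,interpolation=cv2.INTER_CUBIC)
b=cv2.resize(i[152:212,275:405],None,fx=5,fy=5,interpolation=cv2.INTER_CUBIC)
o[:300,:500]=a;o[300:,:650]=b
cv2.imwrite("pics/crop.png",o)
E
```

```text
(no output)
```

View pics/crop.png

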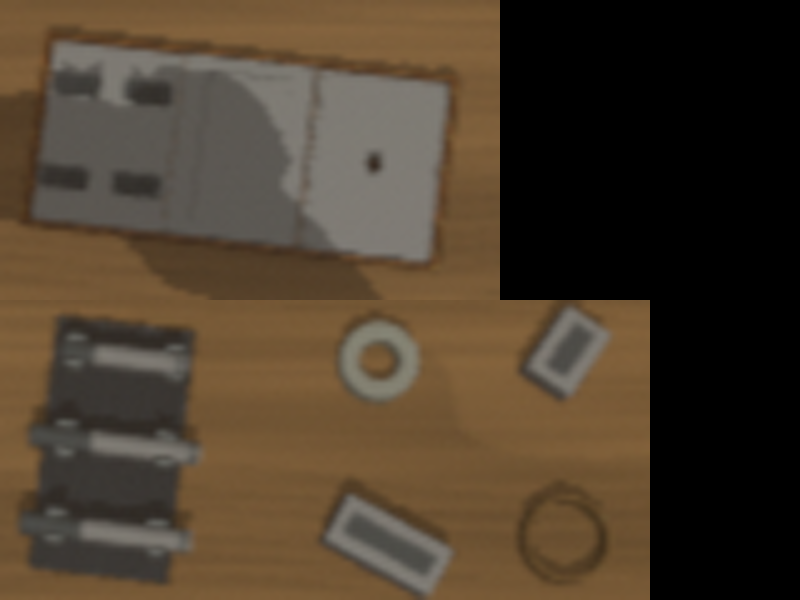

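```bash
cat > h.py <<'E'
import numpy as np, cv2
from scipy.spatial.transform import Rotation as Ro
from station import arm, snapshot, camera_info
def ray(n,px,z,pose=None):
    "pixel(s) -> world xy at height z; pose=(pos,quat) for wrist"
    c=camera_info(n); px=np.atleast_2d(px).astype(float)
    d=np.c_[(px[:,0]-c['cx'])/c['fx'],(px[:,1]-c['cy'])/c['fy'],np.ones(len(px))]
    if n=="wrist":
        T=c['T_tool_cam']; R=Ro.from_quat(pose[1]).as_matrix()
        D=d@(R@T[:3,:3]).T; C=R@T[:3,3]+pose[0]
    else:
        D=d@c['R']; C=-c['R'].T@c['t']
    return (C+D*((z-C[2])/D[:,2])[:,None])[:,:2]
def quat(a):
    "tool down, jaws along world angle a"
    x=np.array([0,0,-1.]); y=np.array([np.cos(a),np.sin(a),0])
    return Ro.from_matrix(np.c_[x,y,np.cross(x,y)]).as_quat()
def best(p,a):
    "of the two equivalent jaw angles, the one with least joint motion"
    q0=np.array(arm.read_joint_positions()); r=[]
    for k in(a,a+np.pi):
        q=arm.ik(p,quat(k))
        if q is not None: r.append((np.abs(np.array(q)-q0).max(),k))
    return min(r)[1] if r else None
def snap(f):
    pose=(np.array(arm.read_tool_pos()),np.array(arm.read_eef_rot()))
    im=snapshot("wrist"); cv2.imwrite(f"pics/{f}.png",im); np.savez(f"pics/{f}.npz",p=pose[0],q=pose[1]); return pose
def load(f):
    d=np.load(f"pics/{f}.npz"); return d['p'],d['q']
G=0.054
E
python3 - <<'E'
from h import *
def o(n,r): print(n,np.round(r,4).tolist())
S=lambda p:np.array(p)/5+[275,152]-[0,60]
C=lambda p:np.array(p)/5+[165,152]
o("mid",ray("top",S([[30,436],[200,453]]),.026)); o("low",ray("top",S([[20,522],[191,541]]),.026))
o("eraser",ray("top",S([[348,485],[454,547],[428,597],[322,537],[388,541]]),.028))
o("roll",ray("top",S([[379,360]]),.02)); o("core",ray("top",S([[562,535]]),.02)); o("box",ray("top",S([[567,352]]),.028))
o("caddy",ray("top",C([[52,40],[452,82],[433,264],[30,218]]),.01)); o("post",ray("top",C([[374,160]]),.02))
o("bars",ray("top",C([[78,83],[148,92],[64,177],[136,185]]),.025))
for a in(0,np.pi,np.pi/2,-np.pi/2): print(a,[None if (q:=arm.ik(p,quat(a))) is None else np.round(q,2).tolist() for p in([.57,-.1,.25],[.6,.2,.25])])
E
```

```text
mid [[0.5159, -0.0193], [0.5046, -0.1342]]
low [[0.4573, -0.0125], [0.4448, -0.1276]]
eraser [[0.4828, -0.2335], [0.4411, -0.3039], [0.4073, -0.2859], [0.4475, -0.2155], [0.445, -0.2597]]
roll [[0.5696, -0.2572]]
core [[0.4502, -0.3786]]
box [[0.574, -0.3829]]
caddy [[0.5838, 0.3434], [0.5553, 0.0678], [0.4299, 0.0802], [0.4606, 0.3557]]
post [[0.4999, 0.1205]]
bars [[0.5515, 0.3223], [0.5454, 0.2744], [0.487, 0.3304], [0.4817, 0.2814]]
0 [[-0.17, 0.6, 0.5, 1.72, -0.35, 0.91, 0.47], [-0.57, 0.66, 0.36, 1.55, -0.27, 0.98, -0.12]]
3.141592653589793 [[-0.47, 0.82, 1.13, 1.72, -0.82, 1.15, -2.24], [-0.1, 0.68, -0.45, 1.54, 0.33, 1.01, 2.5]]
1.5707963267948966 [[0.03, 0.56, 0.16, 1.71, -0.11, 0.88, 1.81], [-0.35, 0.64, -0.0, 1.55, 0.0, 0.96, 1.21]]
-1.5707963267948966 [[-0.33, 0.68, 0.79, 1.72, -0.57, 0.99, -0.9], [-0.75, 0.73, 0.71, 1.56, -0.53, 1.05, -1.47]]
```

```bash
python3 - <<'E'
from h import *
t=arm.read_time()
arm.movep([.51,.22,.26],quat(0)); arm.pause(.2); print(arm.read_time()-t); snap("w1")
t=arm.read_time()
arm.movep([.50,-.09,.24],quat(0)); arm.pause(.2); print(arm.read_time()-t); snap("w2")
print(arm.read_joint_positions(),load("w1"),load("w2"))
E
```

```text
2.0833
1.3834
[-0.10805548  0.49663655  0.35286294  1.91694357 -0.23971838  0.76866401
  0.38147989] (array([0.50971586, 0.22103952, 0.25994265]), array([ 0.49958579,  0.50060358, -0.49944368,  0.50036596])) (array([ 0.50048802, -0.0884133 ,  0.23992489]), array([ 0.49941891,  0.50085854, -0.49906372,  0.50065644]))
```

View pics/w1.png

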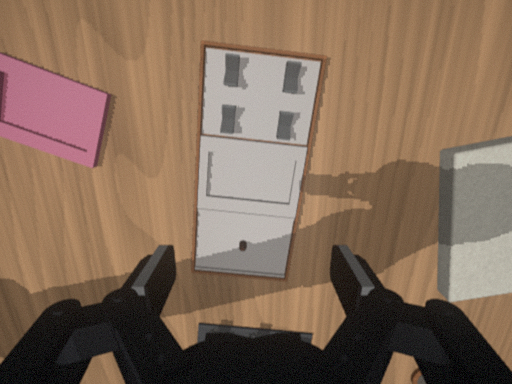

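View pics/w2.png

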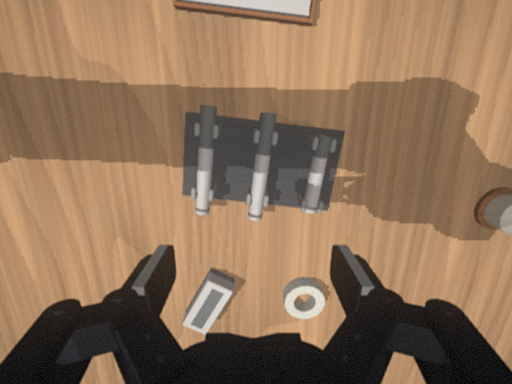

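```bash
python3 - <<'E'
from h import *
def o(n,r): print(n,np.round(r,4).tolist(), "len",np.round(np.linalg.norm(r[0]-r[-1]),4),"mean",np.round(r.mean(0),4).tolist())
P=load("w1");Q=load("w2")
o("corn",ray("wrist",[[206,48],[321,59],[285,276],[195,270]],.011,P))
o("bars",ray("wrist",[[232,70],[291,77],[229,118],[286,125]],.025,P))
o("post",ray("wrist",[[243,245]],.024,P))
o("pocket",ray("wrist",[[208,152],[297,161],[290,203],[207,197]],.014,P))
o("mid",ray("wrist",[[268,114],[256,219]],.026,Q)); o("low",ray("wrist",[[208,107],[202,214]],.026,Q))
o("roll",ray("wrist",[[304,299]],.02,Q)); o("er",ray("wrist",[[213,272],[236,281],[205,332],[183,323]],.028,Q))
a=cv2.imread("pics/w1.png")[40:290,180:340]; b=cv2.imread("pics/w2.png")[95:230,175:350]
m=np.zeros((600,800,3),np.uint8)
a=cv2.resize(a,None,fx=2.4,fy=2.4,interpolation=3);b=cv2.resize(b,None,fx=2.4,fy=2.4,interpolation=3)
m[:600,:384]=a[:600];m[:b.shape[0],380:380+b.shape[1]]=b
cv2.imwrite("pics/c2.png",m)
E
```

```text
corn [[0.4603, 0.3551], [0.5817, 0.3449], [0.5545, 0.0735], [0.4309, 0.083]] len 0.2737 mean [0.5069, 0.2141]
bars [[0.488, 0.3327], [0.5489, 0.3262], [0.4837, 0.2851], [0.5457, 0.2778]] len 0.0796 mean [0.5166, 0.3054]
post [[0.4975, 0.1292]] len 0.0 mean [0.4975, 0.1292]
pocket [[0.4574, 0.246], [0.5618, 0.2356], [0.556, 0.1825], [0.4533, 0.1902]] len 0.0559 mean [0.5071, 0.2136]
mid [[0.5154, -0.0191], [0.5043, -0.1342]] len 0.1156 mean [0.5099, -0.0766]
low [[0.4556, -0.0126], [0.4431, -0.1282]] len 0.1162 mean [0.4494, -0.0704]
roll [[0.5674, -0.25]] len 0.0 mean [0.5674, -0.25]
er [[0.4526, -0.2036], [0.4803, -0.2165], [0.438, -0.2967], [0.4101, -0.2817]] len 0.0889 mean [0.4452, -0.2496]
```

View pics/c2.png

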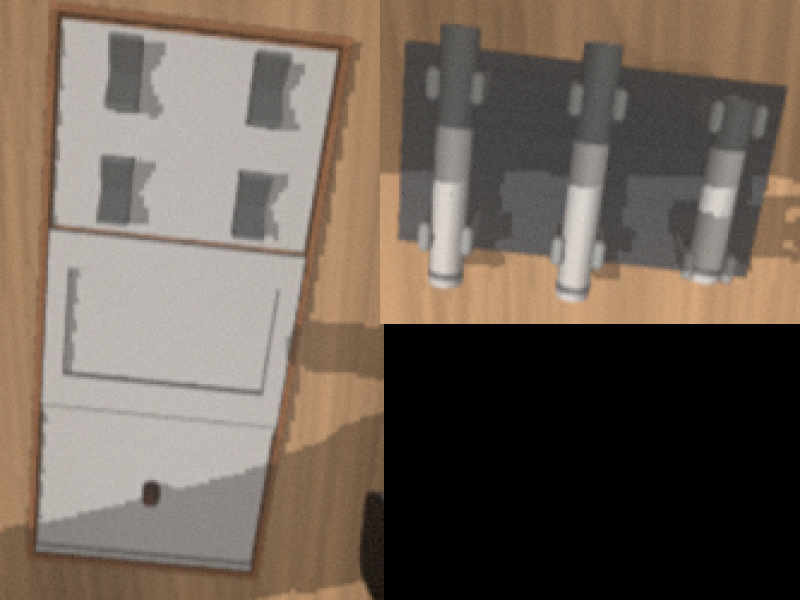

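```bash
cat >> h.py <<'E'
YAW=np.deg2rad(-5.9)
def tray(o,p):  # tray point -> world xy
    c,s=np.cos(YAW),np.sin(YAW); return np.array(o)+np.array([[c,-s],[s,c]])@np.array(p)
def go(xy,z,a): arm.movep([xy[0],xy[1],z],quat(a))
def ln(xy,z,v=.15): arm.line_to([xy[0],xy[1],z],velocity=v)
PEN=np.array([.5166,.3052]); POC=np.array([.507,.2136]); POST=np.array([.4976,.122])
def carry(src,asrc,zs,w0,dst,adst,zd,w1,eff,hi=.17):
    "grasp at TCP height zs, release at TCP height zd"
    a=best([*src,hi],asrc); arm.move_gripper(w0,effort=eff)
    go(src,hi,a); ln(src,zs+.02,.2); ln(src,zs,.06)
    arm.move_gripper(0.); arm.pause(.1); print("grip",arm.read_opening(),arm.read_tool_pos())
    ln(src,zs+.015,.05); ln(src,hi,.2); print("held",arm.read_opening(),arm.read_ft_force())
    b=best([*dst,hi],adst); go(dst,hi,b); ln(dst,zd+.02,.2); ln(dst,zd,.05)
    print("down",arm.read_ft_force(),arm.read_tool_pos(),arm.read_opening())
    arm.move_gripper(w1); ln(dst,hi,.2); print("t",arm.read_time())
E
python3 - <<'E'
from h import *
carry(np.array([.5097,-.0766]),np.deg2rad(-5.6),.083,.42,tray(PEN,[0,.025]),YAW+np.pi/2,.083,.36,50)
p=tray(PEN,[0,0]); go(p+[0,-.04],.2,best([*p,.2],0)); arm.pause(.2); print(snap("w3"))
E
```

```text
grip 0.16926965020559903 [ 0.50972826 -0.07664099  0.08323281]
held 0.16354924385086148 [-0.06253691  0.6248689  -0.66073304]
down [-0.29681038  0.25230749  0.44397324] [0.51907729 0.33007167 0.0828339 ] 0.165283077520718
t 10.3667
(array([0.51640792, 0.26543626, 0.19951135]), array([ 0.49950644,  0.50044372, -0.4999923 ,  0.50005711]))
```

View pics/w3.png

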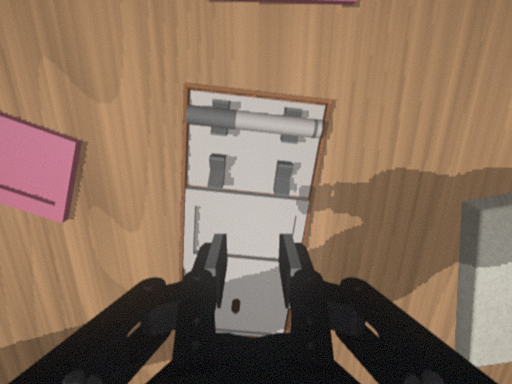

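The first marker lies in the far groove, with its ends at about (188,114) and (323,129). I'll check its centring numerically, then do the second marker.

```bash
python3 - <<'E'
from h import *
r=ray("wrist",[[188,114],[323,129]],.025,load("w3")); print(r,r.mean(0),tray(PEN,[0,.025]),"bars",ray("wrist",[[221,117],[292,125],[218,171],[284,177]],.025,load("w3")).mean(0))
carry(np.array([.4494,-.0704]),np.deg2rad(-5.9),.083,.42,tray(PEN,[0,-.025]),YAW+np.pi/2,.083,.36,50)
p=tray(PEN,[0,0]); go(p+[0,-.06],.2,best([*p,.2],0)); arm.pause(.2); snap("w4")
p=np.array([.505,-.22]); arm.move_gripper(.95);go(p,.22,best([*p,.22],np.pi/2)); arm.pause(.2); print(snap("w5"))
a,b=[cv2.imread(f"pics/w{k}.png") for k in(4,5)]
cv2.imwrite("pics/c3.png",np.vstack([cv2.resize(x,(400,300)) for x in (a,b)]))
E
```

```text
[[0.46008122 0.33633774]
 [0.57765583 0.32382434]] [0.51886852 0.33008104] [0.51916981 0.33006757] bars [0.51695426 0.30673681]
grip 0.1653412737447586 [ 0.44948495 -0.07047114  0.08326027]
held 0.16664281743874876 [ 0.09652299  0.57275258 -0.9071863 ]
down [ 1.31581376  0.11994515 -0.39612538] [0.51392743 0.28037097 0.08281872] 0.1651395582787488
t 18.725
(array([ 0.50554035, -0.21886815,  0.2198435 ]), array([-7.07098066e-01, -1.01661669e-03,  7.07114501e-01, -6.12164042e-04]))
```

View pics/w4.png

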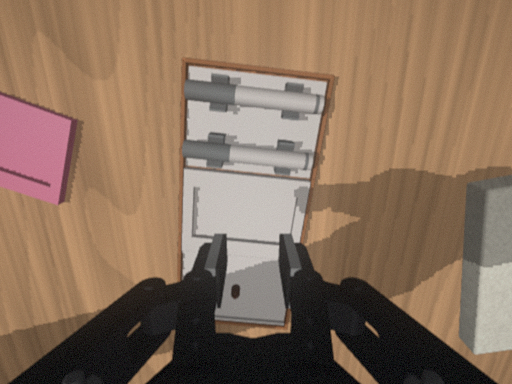

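View pics/w5.png

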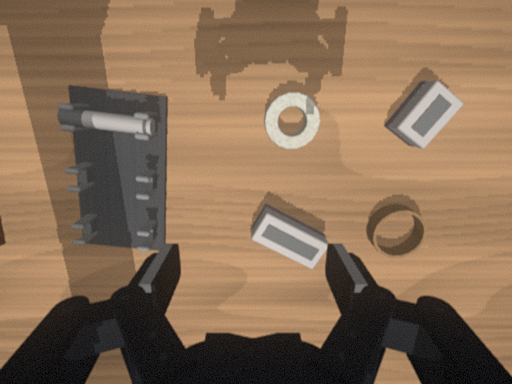

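Both markers are seated. In w5 the eraser's top has corners (271,205), (327,243), (315,267) and (253,230), and the roll's top is centred at (293,120).

```bash
python3 - <<'E'
from h import *
Q=load("w5")
r=ray("wrist",[[271,206],[327,243],[315,267],[253,230]],.028,Q); print(r,r.mean(0))
for d in (r[1]-r[0],r[2]-r[3],r[1]-r[2],r[0]-r[3]): print(np.linalg.norm(d),np.rad2deg(np.arctan2(d[1],d[0])))
c=ray("wrist",[[293,119.5],[266,120],[320,120],[293,92],[293,149]],.02,Q); print(c)
r=ray("wrist",[[185,92],[321,105],[183,150],[312,160]],.025,load("w4")); print(r,(r[0]+r[1])/2,(r[2]+r[3])/2)
print("pocket",ray("wrist",[[194,185],[298,193],[293,243],[193,236]],.014,load("w4")),"post",ray("wrist",[[235,292]],.016,load("w4")))
E
```

```text
[[ 0.48418851 -0.2380522 ]
 [ 0.44133865 -0.29972387]
 [ 0.41105383 -0.2890424 ]
 [ 0.45668728 -0.21956233]] [ 0.44831707 -0.2615952 ]
0.07509663582449547 -124.79181109974597
0.08312576010660408 -123.29629810321764
0.032113309620086024 -19.42776997345819
0.03313899978715028 -33.91408383365905
[[ 0.57015837 -0.25755319]
 [ 0.56962412 -0.23167984]
 [ 0.56976401 -0.28346919]
 [ 0.59490323 -0.2563076 ]
 [ 0.54182674 -0.25897933]]
[[0.4595356  0.33366804]
 [0.57489774 0.323354  ]
 [0.45387678 0.28465747]
 [0.57060299 0.27566062]] [0.51721667 0.32851102] [0.51223988 0.28015904]
pocket [[0.45904223 0.24828916]
 [0.56153152 0.24012912]
 [0.55929734 0.18428882]
 [0.45418749 0.19238632]] post [[0.49693753 0.12336136]]
```

```bash
python3 - <<'E'
from h import *
carry(np.array([.4465,-.2603]),np.deg2rad(-31.5),.082,.75,np.array([.5075,.2142]),YAW+np.pi/2,.090,.62,40)
p=POST; go(p,.22,best([*p,.22],0)); arm.pause(.2); snap("w6")
E
```

```text
grip 0.40991017547861064 [ 0.44670101 -0.26050642  0.08240092]
held 0.4090510419769775 [ 0.24076574  0.60154693 -0.5554723 ]
down [-0.18824391  0.95497426 -0.60698187] [0.50741208 0.21419447 0.08979804] 0.409435184656723
t 29.725
```

View pics/w6.png

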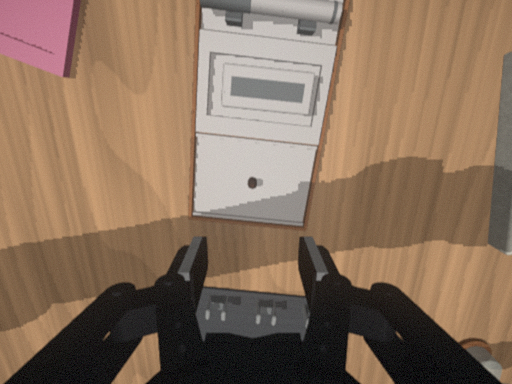

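The eraser sits in the pocket, and the post tip is at (252,182). Next is the roll.

```bash
python3 - <<'E'
from h import *
p=ray("wrist",[[252,182]],.02,load("w6"))[0]; print(p)
d=(p+POST)/2 if np.linalg.norm(p-POST)<.006 else p
carry(np.array([.5698,-.2572]),YAW,.076,.97,d,YAW,.085,.88,40)
go(POST+[0,-.03],.24,best([*POST,.24],0)); arm.pause(.2); snap("w7"); 
t=snapshot("top"); s=snapshot("side")
m=np.hstack([cv2.resize(t[140:230,160:410],None,fx=1.6,fy=1.6),])
o=np.zeros((600,800,3),np.uint8); o[:384,:512]=cv2.imread("pics/w7.png")
x=cv2.resize(s[100:360,190:410],None,fx=1.3,fy=1.3); o[:x.shape[0],514:800]=x; o[390:390+m.shape[0],:m.shape[1]]=m
cv2.imwrite("pics/c7.png",o)
E
```

```text
[0.49628098 0.12488051]
grip 0.6204277988224719 [ 0.5699698  -0.25738362  0.0768629 ]
held 0.6170054204075505 [-0.56485918  0.47075192 -1.76216764]
down [0.49035254 0.59172855 0.63646227] [0.49688246 0.12343557 0.08488017] 0.6169257267028011
t 38.625
```

View pics/c7.png

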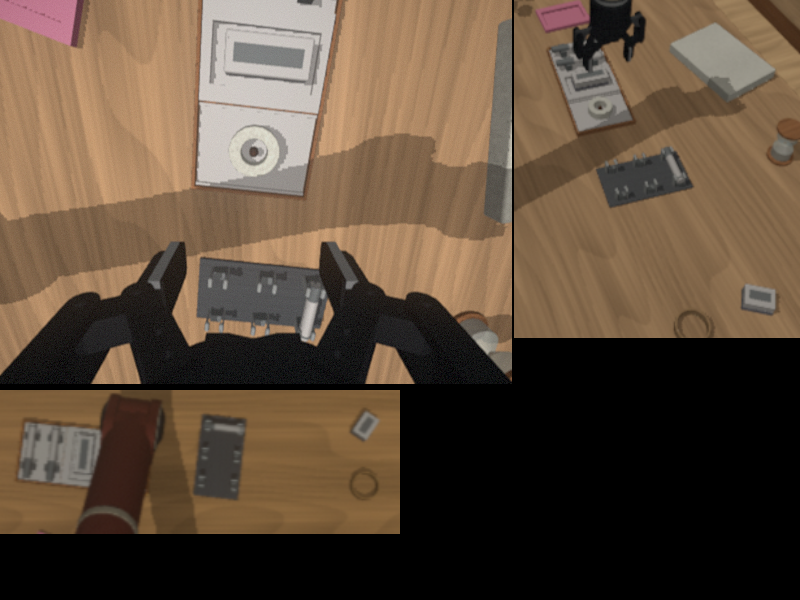

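The roll lies flat over the post, the eraser is in the pocket, both markers are in their grooves and the look-alikes haven't moved. I'll hand it in.

```bash
python3 -c "
from station import arm,ticket
arm.pause(.3);print(arm.read_ft_force(),arm.read_time());ticket.finish_job()"
```

```text
[-0.58643174  0.31165207 -0.62129031] 39.6833
the job is handed in; nothing more can be done
```

The whiteboard kit is packed in the order asked and handed in after 39.7 s, well under the 112 s limit. I put both markers in the pen tray grooves, then the eraser felt down in the pocket, then the tape roll over the post.

- **Markers:** Each measured within about 2 mm of the groove centre lengthwise, and both looked seated.
- **Eraser and roll:** The last pictures show the eraser lengthwise in the pocket and the roll flat around the post.
- **Look-alikes:** The glue stick, staples box and tape core looked to be where they started.
- **Forces:** The sampled wrist force stayed under 2 N, and the robot was clear of everything at hand-in.

No check failed. The only disagreements were between camera estimates: up to 12 mm for the eraser, where one view was oblique. They were 1 to 3 mm for the caddy and up to 9 mm for the post. I settled these with closer looks and averaging, and the grips and fits had room for what was left.

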